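# Pack the toy castle set

## Robot

A 7-joint arm with a two-finger parallel gripper is mounted at the origin on the work surface. World frame = base frame: x ahead of the robot, y to its left, z up, the work surface at z = 0. Lengths are in m, angles in rad, forces in N, time in s.
With the tool pointing down it reaches from about 0.425 to 0.925 m from the base axis. Payload 6.8 kg.
Tool frame: the origin (TCP) lies at the very end of the fingers, on their centre line; the grasp point (between the pads) lies 19 mm behind it; z points along the fingers, y is the line along which they close (so a half turn about z gives the same grasp; the last joint's range is limited). The gripper opens to 85 mm and grips with 20 to 120 N. Pads are 22 mm wide; open, the fingers measure 114 mm over their backs; the gripper's body (76 mm by 85 mm) begins 54 mm behind the grasp point. The pads swing forward as they close: fully open they stand 13 mm farther back than shut.
Start: joints at [1.172, 0.477, 0.022, 1.555, -0.011, 1.109, -0.083], TCP at [0.194, -0.647, 0.207] pointing down, gripper open.
Joint ranges: [-2.96, 2.96], [-0.34, 2.1], [-1.41, 1.46], [0.24, 2.44], [-1.37, 4.51], [0.17, 1.92], [-2.96, 2.96]. Speed limits (rad/s): [2.39, 2.39, 3.14, 3.14, 3.14, 3.14, 3.14].

## Interface

Orientations are given as a rotation vector (axis times angle).
In Python, from bench import r gives the robot as it stands.
- The arm moves only by the shell command python3 -m jog 'ROWS' [FORCE]. ROWS is JSON, a list of rows, each an object of numbers: "fingers": the finger opening in m, from 0 to 0.0854; "x", "y", "z": the shift along the tool's x, y, z in m; "rx", "ry", "rz": the turn, a rotation vector about the tool's x, y, z in degrees. In form: [{"fingers": .., "x": .., "y": .., "z": .., "rx": .., "ry": .., "rz": ..}, ...]. A call has 1 to 8 rows; each row shifts and turns the commanded pose from where the row before left it, along the tool's axes as they then stand; what a row does not reach is not made up. A row lasts 1/8 s, in which the tool goes at most 62.5 mm and 10.7 degrees, less where a joint would pass 70% of its speed; a pose out of reach is approached as far as the arm can. A call is refused whole if a number of a shift passes 0.0625 or a number of a turn 10.7, either way. A call with a gripper value outside its range is refused whole. The fingers move at their own pace and stop on an object; FORCE is the grip in N (left out, the last holds). Time passes only in rows, so rows that do not move let the fingers close. It gives the time, the measured TCP pose, the force, the opening and the grip force at its end, in the units of the state.
- r.get_obs(): the state, without advancing time (a new reading comes with each control period).
- r.grab_frame(name): name is "scene" or "top" or "wrist"; returns (picture, depth): 384x512x3 uint8, red, green, blue; 384x512 float32, m along the optical axis (not along the pixel's ray), 0 where there is no reading.
- r.get_calibration(name): a dict with "mtx" (3x3 intrinsics, pixels), "dist" ([k1, k2, p1, p2, k3] as OpenCV has them; the pictures are not rectified), "extrinsics" (4x4, takes a point from camera to world coordinates). Camera axes: x right, y down, z forward; pixel columns grow to the right and rows downward; lengths in m; the calibration is good to about 2 mm. A picture is of the moment at which its call begins: read the wrist's pose just before it. get_calibration takes no time and is no camera call; for the wrist camera it gives the pose at the moment of the call.
- r.hand_in(): hands the job in; it is judged then, once.
Trained networks look in the newest picture that a camera, given by its name, has taken for a name from the list of things; names that differ only in an ending like _2 or _b are one class to them, and where a whole thing is asked for, a point or a joint stands for the part that bears it (a point fixed in the world has none). Each returns a list of dicts, best first, with "score" (0 to 1); they miss things now and then, are a little off and sometimes report something else, mostly with a low value. They report only what shows in the picture. A call takes as long as a camera call.
- r.search_frame(target, camera): "xyz" ([x, y, z] in m, in world coordinates, good to about 4 mm: the middle of the surface that is visible of it).
- r.landmark_of(target, camera): "xyz" ([x, y, z] in m, in world coordinates, good to about 4 mm: a listed point, or the origin of a listed thing).
The state is a dict: "clock": time; "joints": joint angles; "qvel": joint speeds; "tau": joint torques, N m; "tcp_pos": TCP position; "orientation": TCP orientation; "contact_force": force on the tool from outside, world axes, zero at the start; "moment": the same for the moment, N m; "grip_width": finger opening in m; "gripper_force": force on a finger pad.
Only numpy, scipy, OpenCV 4.12 (cv2) and the standard library are available. Lean on these libraries where they do the work, as an engineer would, in place of code of your own. Each camera call takes 0.05 s, during which the arm holds its last target. There are 200 camera calls.

## Task

Pack the wooden castle set into its plywood box: the square tower, the little house and the peg doll must all end up standing upright in a row, flat on the floor of the box. The tower is already in the box but stands where the other two will not fit beside it, so shift it along to make room. Leave the box standing flat on the bench and leave the glue bottle, the tin and the mallet alone.

Things in the scene. Friction and masses are not known exactly. Their poses are not given: they have to be found in the camera images.
- toybox: loose open plywood box, 174 x 68 x 40 mm high outside, 0.9 kg, walls and floor 6 mm thick, so 162 x 56 mm inside and 34 mm deep. Origin: centre of its underside; x along its length, y across, z up. It may lie at any yaw.
- tower: square wooden castle tower, 44 x 44 mm, plain sides to 72 mm, with four corner battlements to 86 mm, standing loose in the box at the start, 20 to 40 mm short of the box's +x end wall and up to 0.12 rad askew. Origin: centre of its underside; z up, x and y square to its sides.
- house: wooden toy house, 58 mm long (its x) by 48 mm (its y); upright walls to 66 mm, then a pitched roof whose ridge runs along its y, 94 mm high in all; the small door and window are on the two x faces. The 48 mm way fits across the box, the 58 mm way does not. Starts standing on the bench to one side of the box. Origin: centre of its underside, z up.
- doll: round wooden peg doll with a ball head: straight cylinder body 46 mm in diameter to 68 mm, head 30 mm in diameter, 99 mm high in all. Starts standing on the bench on the other side of the box. Origin: centre of its underside, z up.
- glue: bystander: white glue bottle, 56 mm in diameter, 150 mm high, standing; origin: centre of its underside
- tin: bystander: steel tin, 80 mm in diameter, 85 mm high, standing; origin: centre of its underside
- mallet: bystander: wooden joiner's mallet lying down, head 55 x 100 x 65 mm high, handle sticks out 150 mm along its x at 32 mm height; origin: centre of the head's underside

How it is judged:
At the end, for the whole second after the job is handed in: All three stand in the box at rest (< 0.02 m/s), tilt < 0.1 rad, underside 2-10 mm above the box underside; in the box frame |x| of tower, house, doll < 63, 56, 62 mm, |y| < 10 mm. Box at rest, level within 0.05 rad, underside < 6 mm above the bench (x of tower in the frame of toybox between -0.063 and 0.063 m and y of tower in the frame of toybox between -0.01 and 0.01 m and z of tower in the frame of toybox between 0.002 and 0.01 m and angle between each of tower, house, doll's own z axis and vertical below 0.1 rad and linear speed of each of tower, house, doll, toybox below 0.02 m/s and x of house in the frame of toybox between -0.056 and 0.056 m and y of house in the frame of toybox between -0.01 and 0.01 m and z of house in the frame of toybox between 0.002 and 0.01 m and x of doll in the frame of toybox between -0.062 and 0.062 m and y of doll in the frame of toybox between -0.01 and 0.01 m and z of doll in the frame of toybox between 0.002 and 0.01 m and angle between toybox's own z axis and vertical below 0.05 rad and height (world z) of toybox below 0.006 m); the robot touches nothing.
It fails at once if the glue bottle is moved more than 30 mm (distance of glue from where it was at the start of the episode above 0.03 m).
It fails at once if the tin is moved more than 30 mm (distance of tin from where it was at the start of the episode above 0.03 m).
It fails at once if the mallet is moved more than 30 mm (distance of mallet from where it was at the start of the episode above 0.03 m).
It also fails if it takes over 64 s, if anything falls off the work surface, if the arm or the gripper's body presses on something with over 40 N, if the wrist force passes 120 N, or if a joint passes its speed limit or range.

## Working session

There is one attempt and no reset: what is moved stays moved. The work goes in short steps, Python scripts to look and compute and a shell command to move; the robot and the scene stay as the last step left them, time stands still between calls to the robot, and variables do not carry over. Pictures are saved under pics/ and viewed, at most 10 in all, crops included, and the job is handed in when it is done.

```bash
ls; mkdir -p pics; cat > h.py <<'E'
import numpy as np, cv2
from scipy.spatial.transform import Rotation as R
from bench import r
def cloud(name):
    im,d=r.grab_frame(name); c=r.get_calibration(name)
    K=np.array(c["mtx"]);D=np.array(c["dist"]);T=np.array(c["extrinsics"])
    v,u=np.mgrid[:d.shape[0],:d.shape[1]]
    p=cv2.undistortPoints(np.stack([u,v],-1).reshape(-1,1,2).astype(np.float32),K,D).reshape(*d.shape,2)
    P=np.dstack([p*d[...,None],d])@T[:3,:3].T+T[:3,3]
    P[d==0]=np.nan
    return im,P
def save(im,n): cv2.imwrite(f"pics/{n}.png",im[...,::-1])
E
python3 - <<'E'
from h import *
o=r.get_obs(); print(o)
for n in("top","scene"):
    im,P=cloud(n); save(im,n+"0"); np.save(n+"0.npy",P)
    for t in("toybox","tower","house","doll","glue","tin","mallet"):
        print(n,t,[(np.round(q["xyz"],3).tolist(),round(q["score"],2)) for q in r.landmark_of(t,n)[:2]])
a=cv2.imread("pics/top0.png")
E
```

```text
pics
{'clock': 0.0, 'joints': array([ 1.17191548,  0.47779878,  0.02232813,  1.55644267, -0.01149156,
        1.10930411, -0.08308325]), 'qvel': array([-1.82582954e-03,  1.19916538e-03, -9.49475795e-04, -4.27626603e-04,
        1.36970492e-04,  4.78327195e-04,  3.90711060e-05]), 'tau': array([-8.93077813e-04, -5.96463168e+01,  1.60726983e+00, -2.81205028e+01,
        1.23990630e-02,  9.38409416e-03, -6.64696313e-05]), 'tcp_pos': array([ 0.19332799, -0.6460594 ,  0.20553013]), 'orientation': array([-3.10667335e+00, -4.54973612e-01,  6.28056556e-04]), 'contact_force': array([-0.21482342,  0.0821431 , -0.77229713]), 'moment': array([ 0.01384178, -0.02735986,  0.04126179]), 'gripper_force': 0.0, 'grip_width': 0.08551568520616429}
top toybox [([0.533, 0.058, -0.002], 0.75)]
top tower [([0.568, 0.268, -0.003], 0.18)]
top house [([0.471, -0.3, -0.003], 0.79)]
top doll [([0.567, 0.267, -0.002], 0.48)]
top glue [([0.746, 0.228, -0.001], 0.79)]
top tin [([0.52, -0.457, -0.002], 0.96)]
top mallet [([0.767, -0.06, 0.0], 0.62)]
scene toybox [([0.53, 0.058, 0.001], 0.77)]
scene tower [([0.563, 0.061, 0.006], 0.84), ([0.742, 0.225, -0.0], 0.62)]
scene house [([0.472, -0.299, 0.0], 0.9)]
scene doll [([0.574, 0.264, 0.002], 0.7)]
scene glue [([0.744, 0.224, -0.001], 0.95)]
scene tin [([0.52, -0.455, -0.001], 0.74)]
scene mallet [([0.769, -0.062, 0.0], 0.87)]
```

View pics/top0.png

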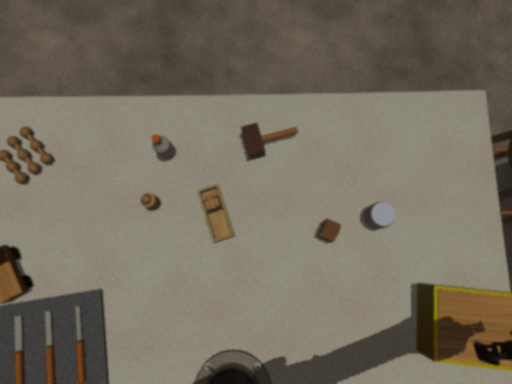

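```bash
cat > fit.py <<'E'
from h import *
def rect(P,c,rad,z0,z1):
    m=(np.abs(P[...,2]-(z0+z1)/2)<(z1-z0)/2)&(np.hypot(P[...,0]-c[0],P[...,1]-c[1])<rad)
    Q=P[m]; 
    (x,y),(w,h),a=cv2.minAreaRect((Q[:,:2]*1000).astype(np.float32))
    return len(Q),np.round([x,y,w,h,a],1),np.round(np.median(Q,0),4)
E
python3 - <<'E'
from fit import *
P=np.load("top0.npy");S=np.load("scene0.npy")
for X in(P,S):
    print("box rim",rect(X,(.533,.058),.11,.033,.045))
    print("tower",rect(X,(.565,.06),.06,.065,.095),rect(X,(.565,.06),.06,.08,.095))
    print("house",rect(X,(.471,-.3),.06,.06,.1),rect(X,(.471,-.3),.06,.09,.1))
    print("doll",rect(X,(.567,.265),.05,.055,.07),rect(X,(.567,.265),.05,.08,.11))
E
```

```text
box rim (297, array([532.1,  56.7, 174. ,  68. ,  18.5]), array([0.5329, 0.0565, 0.039 ]))
tower (217, array([560.6,  64.7,  44.2,  43.6,  20.6]), array([0.5619, 0.0651, 0.0801])) (110, array([560.6,  64.7,  44.2,  43.6,  20.6]), array([0.5597, 0.0621, 0.0905]))
house (311, array([ 472.9, -298.5,   46.7,   58.3,   63.8]), array([ 0.4698, -0.297 ,  0.0794])) (41, array([ 471.4, -298. ,   45.7,   13.2,   59.5]), array([ 0.4721, -0.2964,  0.0922]))
doll (66, array([568.8, 265.3,  44.9,  43.6,  15.6]), array([0.5637, 0.2561, 0.0671])) (76, array([568.2, 265.8,  24.8,  27.8,   3.1]), array([0.5674, 0.263 , 0.0928]))
box rim (304, array([535.7,  54.6, 179.5,  72.9,  18.6]), array([0.5742, 0.0491, 0.0388]))
tower (238, array([564.1,  62.2,  48.7,  46.6,  20.6]), array([0.5712, 0.0621, 0.0816])) (139, array([564.5,  62.3,  47.8,  46.7,  20.8]), array([0.5646, 0.061 , 0.0892]))
house (231, array([ 478.2, -302.5,   50.1,   60.9,   66.2]), array([ 0.4874, -0.3017,  0.0762])) (28, array([ 477.3, -302.4,   41.8,    9.1,   67.1]), array([ 0.4779, -0.3009,  0.0924]))
doll (75, array([574.8, 259.4,  45.5,  36.8,  56.5]), array([0.5867, 0.257 , 0.0635])) (73, array([574.4, 261.8,  28.3,  26.8,  74.8]), array([0.5781, 0.2599, 0.0918]))
```

The picture shows the box at about (216,213) with the tower in its upper (+x) half. The house is at (329,230) and the doll at (150,201). Glue, tin and mallet are well clear. Box yaw is about 18.5°, and the tower sits at about x=+29 mm in the box, as the task says. Next I go above the box.

```bash
cat > go.py <<'E'
import sys
from h import *
# usage: go.py x y z yawdeg(tool x) -> tool-frame shift of the current measured pose (translation first, in present axes) and rz
def plan(x,y,z,yaw):
    o=r.get_obs(); M=R.from_rotvec(o["orientation"])
    d=np.array([x,y,z])-o["tcp_pos"]
    t=M.inv().apply(d)
    Y=np.radians(yaw); G=R.from_matrix(np.array([[np.cos(Y),np.sin(Y),0],[np.sin(Y),-np.cos(Y),0],[0,0,-1]]))
    rv=(M.inv()*G).as_rotvec(degrees=True)
    print("shift mm",np.round(t*1e3,1),"turn",np.round(rv,2),"dist",round(np.linalg.norm(d)*1e3,1),"t",round(o["clock"],2))
if __name__=="__main__": plan(*map(float,sys.argv[1:5]))
E
python3 -m jog '[{"x":0.04,"y":-0.041},{"x":0.04,"y":-0.041},{"x":0.04,"y":-0.041},{"x":0.04,"y":-0.041},{"x":0.04,"y":-0.041},{"x":0.04,"y":-0.041},{"x":0.04,"y":-0.041},{"x":0.04,"y":-0.041}]' 40
python3 go.py .545 .06 .22 18.5
```

```text
shift mm [ 539.3 -576.2  -13.5] turn [-0.   -0.   -1.84] dist 789.3 t 0.8validation failed for argument at $[0]...
```

```bash

python3 -m jog '[{"fingers":0.085,"x":0.04,"y":-0.041,"z":0,"rx":0,"ry":0,"rz":0},{"fingers":0.085,"x":0.04,"y":-0.041,"z":0,"rx":0,"ry":0,"rz":0},{"fingers":0.085,"x":0.04,"y":-0.041,"z":0,"rx":0,"ry":0,"rz":0},{"fingers":0.085,"x":0.04,"y":-0.041,"z":0,"rx":0,"ry":0,"rz":0},{"fingers":0.085,"x":0.04,"y":-0.041,"z":0,"rx":0,"ry":0,"rz":0},{"fingers":0.085,"x":0.04,"y":-0.041,"z":0,"rx":0,"ry":0,"rz":0},{"fingers":0.085,"x":0.04,"y":-0.041,"z":0,"rx":0,"ry":0,"rz":0},{"fingers":0.085,"x":0.04,"y":-0.041,"z":0,"rx":0,"ry":0,"rz":0}]' 40
python3 go.py .545 .06 .22 18.5
```

```text
clock: 1.8
tcp_pos: [0.4069, -0.2391, 0.2069]
orientation: [3.108, 0.455, 0.001]
contact_force: [1.5, -0.0, 0.6]
grip_width: 0.0846
gripper_force: 0.0
shift mm [ 218.  -247.   -13.1] turn [ 0.05 -0.04 -1.85] dist 329.7 t 1.8
```

```bash

python3 -m jog '[{"fingers":0.085,"x":0.036,"y":-0.041,"z":-0.002,"rx":0,"ry":0,"rz":-0.3},{"fingers":0.085,"x":0.036,"y":-0.041,"z":-0.002,"rx":0,"ry":0,"rz":-0.3},{"fingers":0.085,"x":0.036,"y":-0.041,"z":-0.002,"rx":0,"ry":0,"rz":-0.3},{"fingers":0.085,"x":0.036,"y":-0.041,"z":-0.002,"rx":0,"ry":0,"rz":-0.3},{"fingers":0.085,"x":0.036,"y":-0.041,"z":-0.002,"rx":0,"ry":0,"rz":-0.3},{"fingers":0.085,"x":0.036,"y":-0.041,"z":-0.002,"rx":0,"ry":0,"rz":-0.3},{"fingers":0.085,"x":0,"y":0,"z":0,"rx":0,"ry":0,"rz":0}]'
python3 - <<'E'
from fit import *
im,P=cloud("wrist"); save(im,"w1")
print(r.get_obs()["tcp_pos"])
c=rect(P,(.533,.057),.12,.036,.045); print("rim",c)
t=rect(P,(.562,.063),.045,.07,.095); print("tower",t, rect(P,(.562,.063),.045,.083,.095))
E
```

```text
clock: 2.68
tcp_pos: [0.5396, 0.0641, 0.219]
orientation: [-3.096, -0.515, -0.003]
contact_force: [0.4, -0.5, 0.1]
grip_width: 0.0851
gripper_force: 0.0
[0.53886308 0.0608964  0.21856481]
rim (1803, array([532.2,  51.8, 173.4,  68.4,  18.3]), array([0.5462, 0.056 , 0.0385]))
tower (1803, array([560.8,  60.3,  43.6,  44. ,  20.5]), array([0.561 , 0.0604, 0.0781])) (832, array([560.8,  60.3,  43.7,  43.9,  20.4]), array([0.5621, 0.0588, 0.0907]))
```

View pics/w1.png

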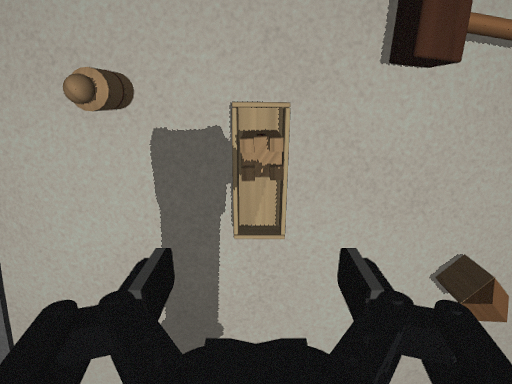

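The wrist view shows the box at columns 232–290, rows 102–238, with the tower at (262,152). The doll is at (90,90) and the house at (475,285). The arm was still settling when it was taken, so I measure again.

```bash
cat > look.py <<'E'
from fit import *
for i in range(2):
    im,P=cloud("wrist")
    print("tcp",r.get_obs()["tcp_pos"])
    print("rim",rect(P,(.533,.054),.12,.036,.045)[:2])
    print("tower",rect(P,(.562,.063),.045,.075,.095)[:2])
    print("house",rect(P,(.471,-.3),.06,.06,.1)[:2]); print("doll",rect(P,(.568,.265),.05,.055,.075)[:2],rect(P,(.568,.265),.05,.08,.11)[:2])
E
python3 look.py; python3 go.py .561 .061 .22 20
```

```text
tcp [0.5384699  0.05881448 0.21835471]
rim (1815, array([533.3,  53.4, 172. ,  68.4,  18.3]))
tower (1783, array([561.4,  61.6,  43.2,  44. ,  20.3]))
house (1512, array([ 472.6, -302.2,   49.8,   58.7,   63.9]))
doll (935, array([571.4, 257.1,  45.2,  39.7,  14.6])) (772, array([571.2, 258.9,  29.5,  27. ,  43.5]))
tcp [0.53830333 0.05761698 0.21831018]
rim (1860, array([532.8,  54.2, 173.3,  68.4,  18.3]))
tower (1788, array([561.5,  62.6,  43.4,  44.2,  20.5]))
house (1524, array([ 473.1, -301. ,   49.8,   58.9,   63.7]))
doll (956, array([571.9, 257.8,  44.8,  39.3,  16.1])) (771, array([571.3, 259.8,  29.2,  26.6,  20.1]))
shift mm [22.6  4.  -1.7] turn [ 0.03  0.04 -1.59] dist 23.0 t 2.83
```

```bash

python3 -m jog '[{"fingers":0.085,"x":0.012,"y":0.002,"z":0.03,"rx":0,"ry":0,"rz":-0.8},{"fingers":0.085,"x":0.011,"y":0,"z":0.03,"rx":0,"ry":0,"rz":-0.8},{"fingers":0.085,"x":0,"y":0,"z":0.03,"rx":0,"ry":0,"rz":0},{"fingers":0.085,"x":0,"y":0,"z":0.015,"rx":0,"ry":0,"rz":0},{"fingers":0.085,"x":0,"y":0,"z":0,"rx":0,"ry":0,"rz":0},{"fingers":0.085,"x":0,"y":0,"z":0,"rx":0,"ry":0,"rz":0}]'
python3 look.py | grep -E "tcp|rim|tower"; python3 go.py .5615 .0625 .044 20.4
```

```text
clock: 3.58
tcp_pos: [0.5617, 0.0639, 0.1147]
orientation: [3.093, 0.546, 0.003]
contact_force: [0.9, -0.3, 0.2]
grip_width: 0.085
gripper_force: 0.0
tcp [0.56185089 0.06407732 0.11483277]
rim (3235, array([533.1,  55.6, 173.9,  68.6,  18.3]))
tower (3714, array([562.1,  64.1,  44.8,  44.1,  20.7]))
tcp [0.56177967 0.06417475 0.11479166]
rim (3233, array([533. ,  55.5, 173.7,  68.7,  18.3]))
tower (3682, array([562. ,  64.2,  44.8,  44.1,  20.7]))
shift mm [-1.   1.4 70.8] turn [ 0.03 -0.12 -0.36] dist 70.8 t 3.67
  return _methods._mean(a, axis=axis, dtype=dtype,
  ret = um.true_divide(
```

```bash

python3 -m jog '[{"fingers":0.085,"x":0,"y":0,"z":0.03,"rx":0,"ry":0,"rz":0},{"fingers":0.085,"x":0,"y":0,"z":0.03,"rx":0,"ry":0,"rz":-0.3},{"fingers":0.07,"x":0,"y":0,"z":0.01,"rx":0,"ry":0,"rz":0},{"fingers":0.05,"x":0,"y":0,"z":0,"rx":0,"ry":0,"rz":0},{"fingers":0.03,"x":0,"y":0,"z":0,"rx":0,"ry":0,"rz":0},{"fingers":0.03,"x":0,"y":0,"z":0,"rx":0,"ry":0,"rz":0},{"fingers":0.03,"x":0,"y":0,"z":0,"rx":0,"ry":0,"rz":0},{"fingers":0.03,"x":0,"y":0,"z":0,"rx":0,"ry":0,"rz":0}]' 30
python3 go.py .5857 .0729 .046 18.3
```

```text
clock: 4.68
tcp_pos: [0.5619, 0.0645, 0.0447]
orientation: [3.092, 0.555, 0.003]
contact_force: [-0.9, 1.3, 6.5]
grip_width: 0.0429
gripper_force: 31.5
shift mm [25.2  0.4 -1.3] turn [ 0.03 -0.12  2.06] dist 25.2 t 4.67
```

```bash

python3 -m jog '[{"fingers":0.03,"x":0,"y":0,"z":-0.004,"rx":0,"ry":0,"rz":0},{"fingers":0.03,"x":0.008,"y":0,"z":0,"rx":0,"ry":0,"rz":1},{"fingers":0.03,"x":0.009,"y":0.0005,"z":0,"rx":0,"ry":0,"rz":1},{"fingers":0.03,"x":0.008,"y":0,"z":0,"rx":0,"ry":0,"rz":0},{"fingers":0.03,"x":0,"y":0,"z":0,"rx":0,"ry":0,"rz":0},{"fingers":0.03,"x":0,"y":0,"z":0.004,"rx":0,"ry":0,"rz":0},{"fingers":0.03,"x":0,"y":0,"z":0,"rx":0,"ry":0,"rz":0}]'
python3 -m jog '[{"fingers":0.06,"x":0,"y":0,"z":0,"rx":0,"ry":0,"rz":0},{"fingers":0.07,"x":0,"y":0,"z":0,"rx":0,"ry":0,"rz":0},{"fingers":0.085,"x":0,"y":0,"z":-0.03,"rx":0,"ry":0,"rz":0},{"fingers":0.085,"x":0,"y":0,"z":-0.05,"rx":0,"ry":0,"rz":0},{"fingers":0.085,"x":0,"y":0,"z":-0.04,"rx":0,"ry":0,"rz":0},{"fingers":0.085,"x":0,"y":0,"z":0,"rx":0,"ry":0,"rz":0},{"fingers":0.085,"x":0,"y":0,"z":0,"rx":0,"ry":0,"rz":0}]'
sed -i 's/(.562,.063),.045/(.585,.072),.045/' look.py
python3 look.py | grep -E "tcp|rim|tower"; python3 go.py .4725 -.3005 .2 -26.2
```

```text
clock: 5.55
tcp_pos: [0.585, 0.0726, 0.0444]
orientation: [-3.101, -0.502, -0.002]
contact_force: [-1.7, 0.8, 7.6]
grip_width: 0.0435
gripper_force: 31.7
clock: 6.42
tcp_pos: [0.5841, 0.0716, 0.1628]
orientation: [3.101, 0.501, -0.002]
contact_force: [0.6, -0.1, -0.5]
grip_width: 0.0848
gripper_force: 0.0
tcp [0.58375579 0.07152843 0.16220736]
rim (2227, array([532.1,  55.2, 174.2,  68.4,  18.3]))
tower (2471, array([585.2,  71.7,  44.2,  44.1,  18.5]))
tcp [0.58367206 0.07160507 0.16196407]
rim (2295, array([532.5,  55.3, 174.4,  68.5,  18.3]))
tower (2507, array([585.5,  71.9,  44.2,  44. ,  18.5]))
shift mm [-222.8  318.1  -37.5] turn [4.000e-02 1.500e-01 4.456e+01] dist 390.2 t 6.53
```

```bash

python3 -m jog '[{"fingers":0.085,"x":-0.032,"y":0.0455,"z":-0.007,"rx":0,"ry":0,"rz":0},{"fingers":0.085,"x":-0.032,"y":0.0455,"z":-0.007,"rx":0,"ry":0,"rz":0},{"fingers":0.085,"x":-0.032,"y":0.0455,"z":-0.007,"rx":0,"ry":0,"rz":0},{"fingers":0.085,"x":-0.032,"y":0.0455,"z":-0.007,"rx":0,"ry":0,"rz":0},{"fingers":0.085,"x":-0.032,"y":0.0455,"z":-0.007,"rx":0,"ry":0,"rz":0},{"fingers":0.085,"x":-0.032,"y":0.0455,"z":0,"rx":0,"ry":0,"rz":0},{"fingers":0.085,"x":-0.031,"y":0.045,"z":0,"rx":0,"ry":0,"rz":0}]'
python3 -m jog '[{"fingers":0.085,"x":0,"y":0,"z":0,"rx":0,"ry":0,"rz":8.9},{"fingers":0.085,"x":0,"y":0,"z":0,"rx":0,"ry":0,"rz":8.9},{"fingers":0.085,"x":0,"y":0,"z":0,"rx":0,"ry":0,"rz":8.9},{"fingers":0.085,"x":0,"y":0,"z":0,"rx":0,"ry":0,"rz":8.9},{"fingers":0.085,"x":0,"y":0,"z":0,"rx":0,"ry":0,"rz":8.9},{"fingers":0.085,"x":0,"y":0,"z":0,"rx":0,"ry":0,"rz":0},{"fingers":0.085,"x":0,"y":0,"z":0,"rx":0,"ry":0,"rz":0}]'
python3 - <<'E'
from fit import *
for i in range(2):
    im,P=cloud("wrist"); print(r.get_obs()["tcp_pos"],rect(P,(.471,-.3),.06,.055,.1),rect(P,(.471,-.3),.06,.088,.1))
save(im,"w2")
E
python3 go.py .4725 -.3005 .038 -26.2
```

```text
clock: 7.4
tcp_pos: [0.4719, -0.3015, 0.1974]
orientation: [-3.1, -0.501, 0.002]
contact_force: [1.3, 0.7, -0.1]
grip_width: 0.0852
gripper_force: 0.0
clock: 8.28
tcp_pos: [0.4729, -0.2998, 0.1978]
orientation: [-3.061, 0.706, 0.002]
contact_force: [0.4, 1.0, 0.5]
grip_width: 0.0854
gripper_force: 0.0
[ 0.47301959 -0.29991556  0.1979913 ] (2416, array([ 474. , -301.1,   48.1,   56.5,   64.3]), array([ 0.4801, -0.3033,  0.0799])) (511, array([ 474.4, -301.1,   45.7,   13.1,   65.6]), array([ 0.4747, -0.3015,  0.0908]))
[ 0.47308899 -0.29998505  0.19814481] (2411, array([ 473.9, -301. ,   47.6,   56.9,   64.8]), array([ 0.4801, -0.3032,  0.0799])) (500, array([ 474.2, -301.1,   45.6,   13.1,   65.5]), array([ 0.4746, -0.3015,  0.0909]))
shift mm [ -0.2   0.7 160.1] turn [-0.    0.03  0.17] dist 160.1 t 8.38
```

View pics/w2.png

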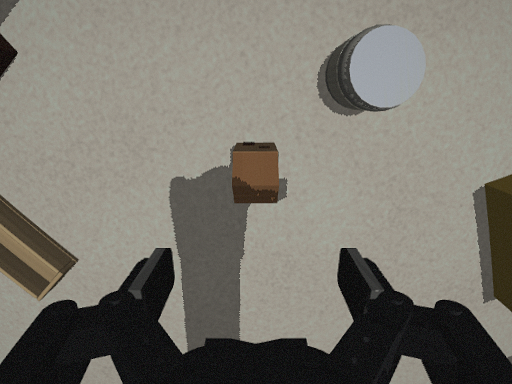

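The house is at (255,172), square to the fingers, with the tin clear. Descend and grip.

```bash

python3 -m jog '[{"fingers":0.085,"x":0.001,"y":0.001,"z":0.05,"rx":0,"ry":0,"rz":-0.8},{"fingers":0.085,"x":0,"y":0,"z":0.05,"rx":0,"ry":0,"rz":0},{"fingers":0.085,"x":0,"y":0,"z":0.04,"rx":0,"ry":0,"rz":0},{"fingers":0.085,"x":0,"y":0,"z":0.02,"rx":0,"ry":0,"rz":0},{"fingers":0.06,"x":0,"y":0,"z":0,"rx":0,"ry":0,"rz":0},{"fingers":0.03,"x":0,"y":0,"z":0,"rx":0,"ry":0,"rz":0},{"fingers":0.03,"x":0,"y":0,"z":0,"rx":0,"ry":0,"rz":0},{"fingers":0.03,"x":0,"y":0,"z":0,"rx":0,"ry":0,"rz":0}]' 35
python3 -m jog '[{"fingers":0.03,"x":0,"y":0,"z":0,"rx":0,"ry":0,"rz":0}]'
python3 go.py .532 .055 .15 18.3
```

```text
clock: 9.38
tcp_pos: [0.4748, -0.3019, 0.0398]
orientation: [3.064, -0.689, 0.004]
contact_force: [-0.1, -0.3, 4.5]
grip_width: 0.0458
gripper_force: 38.1
clock: 9.5
tcp_pos: [0.4748, -0.3019, 0.0398]
orientation: [3.064, -0.689, 0.004]
contact_force: [-0.8, 0.4, 6.9]
grip_width: 0.0455
gripper_force: 38.3
shift mm [-100.7 -347.1 -110.5] turn [  0.07  -0.14 -43.63] dist 377.9 t 9.5
```

```bash

python3 -m jog '[{"fingers":0.03,"x":0,"y":0,"z":-0.05,"rx":0,"ry":0,"rz":0},{"fingers":0.03,"x":0,"y":0,"z":-0.06,"rx":0,"ry":0,"rz":0},{"fingers":0.03,"x":-0.014,"y":-0.048,"z":0,"rx":0,"ry":0,"rz":0},{"fingers":0.03,"x":-0.014,"y":-0.048,"z":0,"rx":0,"ry":0,"rz":0},{"fingers":0.03,"x":-0.014,"y":-0.048,"z":0,"rx":0,"ry":0,"rz":0},{"fingers":0.03,"x":-0.014,"y":-0.048,"z":0,"rx":0,"ry":0,"rz":0},{"fingers":0.03,"x":-0.014,"y":-0.048,"z":0,"rx":0,"ry":0,"rz":0},{"fingers":0.03,"x":-0.014,"y":-0.048,"z":0,"rx":0,"ry":0,"rz":0}]'
python3 -m jog '[{"fingers":0.03,"x":-0.009,"y":-0.03,"z":0,"rx":0,"ry":0,"rz":-8.7},{"fingers":0.03,"x":-0.013,"y":-0.028,"z":0,"rx":0,"ry":0,"rz":-8.7},{"fingers":0.03,"x":0,"y":0,"z":0,"rx":0,"ry":0,"rz":-8.7},{"fingers":0.03,"x":0,"y":0,"z":0,"rx":0,"ry":0,"rz":-8.7},{"fingers":0.03,"x":0,"y":0,"z":0,"rx":0,"ry":0,"rz":-8.7},{"fingers":0.03,"x":0,"y":0,"z":0,"rx":0,"ry":0,"rz":0},{"fingers":0.03,"x":0,"y":0,"z":0,"rx":0,"ry":0,"rz":0}]'
cat > look2.py <<'E'
from fit import *
for i in range(2):
    im,P=cloud("wrist"); o=r.get_obs()
    print("tcp",o["tcp_pos"]); z=o["tcp_pos"][2]-.039; p=o["tcp_pos"]
    print("rim",rect(P,(.533,.055),.12,.036,.045)[:2]); print("tower",rect(P,(.585,.072),.045,.075,.095)[:2])
    print("held",rect(P,p[:2],.045,z+.058,z+.1)[:2])
save(im,"w3")
E
python3 look2.py; python3 go.py .5344 .0559 .08 18.3
```

```text
clock: 10.5
tcp_pos: [0.5208, -0.0038, 0.1486]
orientation: [3.065, -0.689, -0.0]
contact_force: [0.1, -0.8, -2.0]
grip_width: 0.0454
gripper_force: 37.6
clock: 11.38
tcp_pos: [0.5211, 0.0562, 0.1485]
orientation: [3.103, 0.491, -0.0]
contact_force: [-0.1, 0.3, -1.8]
grip_width: 0.0453
gripper_force: 37.6
tcp [0.5211691  0.05621674 0.14847378]
rim (1683, array([566.9,  66.9, 101.9,  68.6,  18.2]))
tower (3385, array([585.2,  71.6,  44.3,  44.2,  18.4]))
held (10865, array([519.5,  54.4,  59. ,  72.5,  17.9]))
tcp [0.52119622 0.05627414 0.14848499]
rim (1709, array([566.5,  66.8, 102.9,  68.6,  18.2]))
tower (3383, array([585.3,  71.7,  44.5,  44.3,  17.8]))
held (10862, array([519.9,  54.5,  58.3,  72.8,  17.7]))
shift mm [12.4  4.4 68.5] turn [ 0.01  0.01 -0.25] dist 69.7 t 11.47
```

View pics/w3.png

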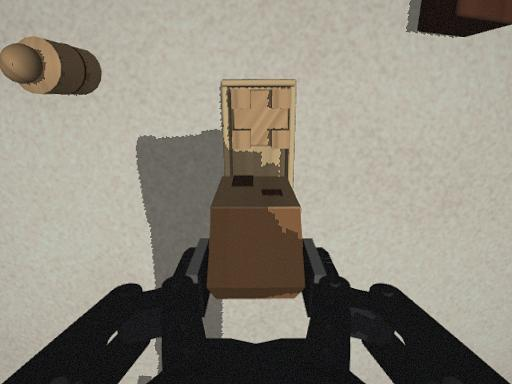

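The house hangs square between the fingers (columns 210–303), with the tower's battlements behind it at (262,118) in the box. Next I align over the slot.

```bash

python3 -m jog '[{"fingers":0.03,"x":0.007,"y":0.002,"z":0,"rx":0,"ry":0,"rz":-0.2},{"fingers":0.03,"x":0.006,"y":0.002,"z":0,"rx":0,"ry":0,"rz":0},{"fingers":0.03,"x":0,"y":0,"z":0,"rx":0,"ry":0,"rz":0},{"fingers":0.03,"x":0,"y":0,"z":0.02,"rx":0,"ry":0,"rz":0},{"fingers":0.03,"x":0,"y":0,"z":0.02,"rx":0,"ry":0,"rz":0},{"fingers":0.03,"x":0,"y":0,"z":0.01,"rx":0,"ry":0,"rz":0},{"fingers":0.03,"x":0,"y":0,"z":0,"rx":0,"ry":0,"rz":0}]'
python3 look2.py;python3 go.py .5351 .0565 .046 18.3
```

```text
clock: 12.35
tcp_pos: [0.5345, 0.0566, 0.098]
orientation: [-3.101, -0.501, 0.002]
contact_force: [0.0, -0.0, -1.6]
grip_width: 0.0455
gripper_force: 37.6
tcp [0.53499237 0.05670315 0.09863582]
rim (1957, array([577.7,  70.3,  80.7,  68.8,  18.4]))
tower (5742, array([583.3,  71.8,  49. ,  47.2,  17.9]))
held (10867, array([533.5,  54.9,  59. ,  72.7,  18.1]))
tcp [0.53535954 0.05678885 0.09905817]
rim (1950, array([577.9,  70.3,  80. ,  68.4,  18.4]))
tower (5635, array([583.4,  71.9,  48.3,  47.1,  17.9]))
held (10883, array([534. ,  54.8,  58.5,  72.6,  18.5]))
shift mm [-0.4  0.2 53.1] turn [ 0.   -0.05  0.06] dist 53.1 t 12.45
```

```bash

python3 -m jog '[{"fingers":0.03,"x":0,"y":0,"z":0.015,"rx":0,"ry":0,"rz":0},{"fingers":0.03,"x":0,"y":0,"z":0.013,"rx":0,"ry":0,"rz":0},{"fingers":0.03,"x":0,"y":0,"z":0.010,"rx":0,"ry":0,"rz":0},{"fingers":0.03,"x":0,"y":0,"z":0.006,"rx":0,"ry":0,"rz":0},{"fingers":0.03,"x":0,"y":0,"z":0.004,"rx":0,"ry":0,"rz":0},{"fingers":0.03,"x":0,"y":0,"z":0.003,"rx":0,"ry":0,"rz":0},{"fingers":0.03,"x":0,"y":0,"z":0,"rx":0,"ry":0,"rz":0}]'
python3 go.py .5351 .0565 .046 18.3
```

```text
clock: 13.32
tcp_pos: [0.5349, 0.0566, 0.0475]
orientation: [3.101, 0.501, -0.0]
contact_force: [0.2, -0.0, -1.6]
grip_width: 0.0454
gripper_force: 37.6
shift mm [0.2 0.2 1.5] turn [0.   0.   0.06] dist 1.5 t 13.32
```

```bash

python3 -m jog '[{"fingers":0.03,"x":0,"y":0,"z":0.0015,"rx":0,"ry":0,"rz":0},{"fingers":0.03,"x":0,"y":0,"z":0,"rx":0,"ry":0,"rz":0},{"fingers":0.06,"x":0,"y":0,"z":0,"rx":0,"ry":0,"rz":0},{"fingers":0.07,"x":0,"y":0,"z":0,"rx":0,"ry":0,"rz":0},{"fingers":0.085,"x":0,"y":0,"z":-0.03,"rx":0,"ry":0,"rz":0},{"fingers":0.085,"x":0,"y":0,"z":-0.05,"rx":0,"ry":0,"rz":0},{"fingers":0.085,"x":0,"y":0,"z":-0.05,"rx":0,"ry":0,"rz":0},{"fingers":0.085,"x":0,"y":0,"z":0,"rx":0,"ry":0,"rz":0}]'
python3 - <<'E'
from fit import *
for i in range(2): im,P=cloud("wrist"); r.get_obs()
save(im,"w4"); print(rect(P,(.533,.055),.12,.036,.043)[:2],rect(P,(.587,.073),.035,.085,.0935)[:2],rect(P,(.534,.056),.045,.066,.11),rect(P,(.534,.056),.045,.094,.11))
E
python3 go.py .57 .262 .2 18.3
```

```text
clock: 14.32
tcp_pos: [0.5379, 0.0574, 0.1803]
orientation: [3.101, 0.501, 0.013]
contact_force: [0.5, 0.1, -0.2]
grip_width: 0.0853
gripper_force: 0.0
(2032, array([531.2,  55. , 173. ,  68.1,  18.5])) (1084, array([583.4,  71.1,  43.2,  43.8,  18.4])) (3515, array([540.2,  57.8,  76.3,  47. ,  17.8]), array([0.5436, 0.0593, 0.0852])) (418, array([531.6,  55.3,   9.5,  45.4,  18.1]), array([0.532 , 0.0559, 0.0959]))
shift mm [  97.9 -184.   -23.7] turn [ 0.03 -0.05  0.05] dist 209.8 t 14.43
```

View pics/w4.png

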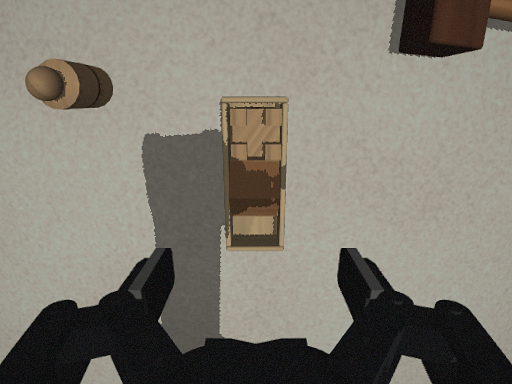

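The house stands in the middle at (255,190), behind the tower at (255,130), and the gap at (252,228) is free for the doll. Now I fetch the doll, which shows at (75,85).

```bash

python3 -m jog '[{"fingers":0.085,"x":0.02,"y":-0.037,"z":-0.02,"rx":0,"ry":0,"rz":0},{"fingers":0.085,"x":0.02,"y":-0.037,"z":0,"rx":0,"ry":0,"rz":0},{"fingers":0.085,"x":0.02,"y":-0.037,"z":0,"rx":0,"ry":0,"rz":0},{"fingers":0.085,"x":0.02,"y":-0.037,"z":0,"rx":0,"ry":0,"rz":0},{"fingers":0.085,"x":0.018,"y":-0.036,"z":0,"rx":0,"ry":0,"rz":0},{"fingers":0.085,"x":0,"y":0,"z":0,"rx":0,"ry":0,"rz":0},{"fingers":0.085,"x":0,"y":0,"z":0,"rx":0,"ry":0,"rz":0}]'
cat > look3.py <<'E'
from fit import *
for i in range(2):
    im,P=cloud("wrist"); print(r.get_obs()["tcp_pos"],rect(P,(.57,.262),.05,.06,.072),rect(P,(.57,.262),.05,.075,.11))
save(im,"w5")
E
python3 look3.py;python3 go.py .57 .262 .04 18.3
```

```text
clock: 15.3
tcp_pos: [0.5693, 0.261, 0.1943]
orientation: [3.1, 0.501, -0.004]
contact_force: [-0.1, 0.3, -0.3]
grip_width: 0.0845
gripper_force: 0.0
[0.5696382  0.26036656 0.19463836] (718, array([571.5, 262.7,  45.5,  45. ,  16.6]), array([0.5803, 0.2658, 0.0691])) (708, array([572.3, 262.8,  27.6,  28.9,  15. ]), array([0.5743, 0.2636, 0.0942]))
[0.56989405 0.26018149 0.19503079] (705, array([571.3, 262.8,  45.4,  44.1,  17. ]), array([0.5806, 0.2662, 0.0692])) (709, array([571.6, 263.4,  28.6,  28.7,  66.5]), array([0.5741, 0.2641, 0.0943]))
shift mm [  0.9  -1.9 155. ] turn [ 0.07  0.1  -0.05] dist 155.0 t 15.4
```

View pics/w5.png

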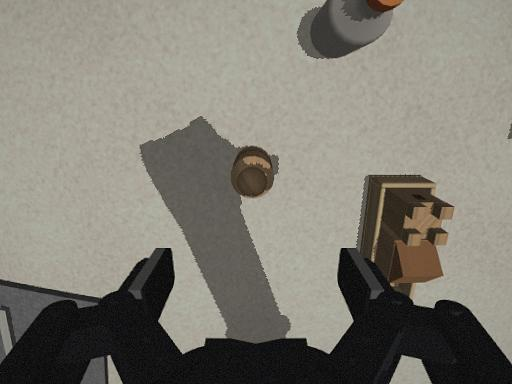

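The doll is upright at (253,172), nearly under the TCP, with the glue well clear at (355,20). Grip it.

```bash

python3 -m jog '[{"fingers":0.085,"x":0.0025,"y":-0.0025,"z":0.05,"rx":0,"ry":0,"rz":0},{"fingers":0.085,"x":0,"y":0,"z":0.05,"rx":0,"ry":0,"rz":0},{"fingers":0.085,"x":0,"y":0,"z":0.038,"rx":0,"ry":0,"rz":0},{"fingers":0.085,"x":0,"y":0,"z":0.018,"rx":0,"ry":0,"rz":0},{"fingers":0.06,"x":0,"y":0,"z":0,"rx":0,"ry":0,"rz":0},{"fingers":0.03,"x":0,"y":0,"z":0,"rx":0,"ry":0,"rz":0},{"fingers":0.03,"x":0,"y":0,"z":0,"rx":0,"ry":0,"rz":0},{"fingers":0.03,"x":0,"y":0,"z":0,"rx":0,"ry":0,"rz":0}]' 30
python3 -m jog '[{"fingers":0.03,"x":0,"y":0,"z":0,"rx":0,"ry":0,"rz":0}]'
python3 go.py .48 .038 .15 18.4
```

```text
clock: 16.4
tcp_pos: [0.575, 0.2665, 0.0459]
orientation: [-3.101, -0.5, -0.012]
contact_force: [-4.3, -4.8, 26.2]
grip_width: 0.0308
gripper_force: 20.2
clock: 16.52
tcp_pos: [0.5749, 0.2664, 0.0459]
orientation: [-3.101, -0.5, -0.012]
contact_force: [-4.7, -4.3, 25.9]
grip_width: 0.03
gripper_force: 20.4
shift mm [-161.   187.1 -105.2] turn [ 0.04 -0.44 -0.09] dist 268.3 t 16.52
```

The grip came out at 30 mm instead of 46 mm, with 26 N upward, so something is wrong. I take a picture.

```bash
python3 - <<'E'
from fit import *
im,P=cloud("wrist"); im2,S=cloud("scene")
c=r.get_calibration("scene");T=np.linalg.inv(np.array(c["extrinsics"]))
uv=cv2.projectPoints(np.array([[.572,.263,.06]]),cv2.Rodrigues(T[:3,:3])[0],T[:3,3],np.array(c["mtx"]),np.array(c["dist"]))[0].ravel().astype(int);print(uv)
u,v=uv; cr=cv2.resize(im2[max(v-48,0):v+48,max(u-64,0):u+64],(512,384),interpolation=cv2.INTER_CUBIC)
save(cv2.resize(np.hstack([im,cr]),(800,300)),"w6")
E
```

```text
[376 187]
```

View pics/w6.png

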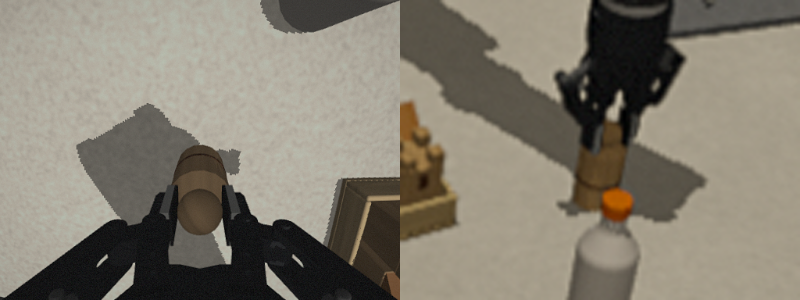

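```bash
python3 - <<'E'
from fit import *
im,P=cloud("wrist"); im2,S=cloud("scene")
for n,X,I in(("w",P,im),("s",S,im2)):
    brown=(I[...,0].astype(int)-I[...,2]>35)
    for z in range(0,110,8):
        m=brown&(X[...,2]>z/1e3)&(X[...,2]<(z+8)/1e3)&(np.hypot(X[...,0]-.572,X[...,1]-.263)<.07)
        if m.sum()>4: print(n,z,m.sum(),np.round(np.c_[X[m].min(0),np.median(X[m],0),X[m].max(0)][:2]*1e3).tolist())
E
```

```text
w 64 870 [[571.0, 587.0, 594.0], [250.0, 269.0, 282.0]]
w 72 203 [[571.0, 583.0, 587.0], [251.0, 268.0, 279.0]]
w 88 30 [[574.0, 578.0, 580.0], [263.0, 268.0, 271.0]]
w 96 125 [[568.0, 575.0, 579.0], [258.0, 265.0, 270.0]]
s 0 14 [[560.0, 587.0, 593.0], [242.0, 254.0, 299.0]]
s 8 20 [[578.0, 589.0, 596.0], [241.0, 251.0, 265.0]]
s 16 16 [[577.0, 589.0, 596.0], [240.0, 250.0, 262.0]]
s 24 24 [[580.0, 590.0, 594.0], [239.0, 254.0, 279.0]]
s 32 26 [[575.0, 590.0, 596.0], [241.0, 257.0, 281.0]]
s 40 28 [[574.0, 589.0, 594.0], [241.0, 256.0, 278.0]]
s 48 29 [[571.0, 590.0, 596.0], [240.0, 255.0, 278.0]]
s 56 27 [[577.0, 590.0, 596.0], [242.0, 263.0, 280.0]]
s 64 37 [[575.0, 589.0, 596.0], [240.0, 261.0, 280.0]]
s 72 17 [[577.0, 583.0, 596.0], [241.0, 265.0, 274.0]]
s 80 10 [[578.0, 585.0, 588.0], [259.0, 264.0, 276.0]]
s 88 18 [[575.0, 584.0, 589.0], [256.0, 264.0, 274.0]]
s 96 11 [[572.0, 578.0, 584.0], [257.0, 264.0, 270.0]]
```

```bash
python3 - <<'E'
from fit import *
o=r.get_obs();im,P=cloud("wrist");M=R.from_rotvec(o["orientation"])
Q=(P-o["tcp_pos"])@M.as_matrix()   # tool frame
v,u=np.mgrid[:384,:512]; dark=im.max(-1)<110
for a,b in((0,256),(256,512)):
    m=dark&(v>180)&(u>=a)&(u<b)&(np.abs(Q[...,1])<.06)&(np.abs(Q[...,0])<.02)&(Q[...,2]>-.1)&(Q[...,2]<.02)
    q=Q[m]*1e3; print(m.sum(),np.round(np.percentile(q,[0,5,50,95,100],axis=0)).tolist())
    for z in range(-60,10,6):
        k=q[(q[:,2]>=z)&(q[:,2]<z+6)]
        if len(k): print(z,len(k),np.round(k.min(0)),np.round(k.max(0)))
E
```

```text
12179 [[-15.0, -57.0, -100.0], [-8.0, -48.0, -99.0], [10.0, -24.0, -79.0], [17.0, -2.0, -17.0], [19.0, 1.0, 20.0]]
-60 229 [-12. -27. -60.] [ 12. -14. -54.]
-54 909 [-14. -28. -54.] [ 12.   1. -48.]
-48 715 [-15. -28. -48.] [ 12.   1. -42.]
-42 408 [-12. -28. -42.] [ 12.   1. -36.]
-36 177 [ -4. -27. -36.] [ 12.   1. -30.]
-30 435 [ -5. -20. -30.] [ 15.   1. -24.]
-24 434 [  5. -18. -24.] [ 19.   1. -18.]
-18 120 [  5. -19. -18.] [ 19.   1. -12.]
-12 115 [  3. -20. -12.] [19.  1. -6.]
-6 104 [  1. -21.  -6.] [18.  1. -0.]
0 92 [  1. -21.   0.] [19.  1.  6.]
6 86 [  1. -21.   6.] [18.  1. 12.]
12131 [[-18.0, 1.0, -100.0], [-8.0, 4.0, -99.0], [10.0, 27.0, -79.0], [17.0, 51.0, -16.0], [19.0, 60.0, 20.0]]
-60 227 [-11.   2. -60.] [ 12.  30. -54.]
-54 902 [-14.   2. -54.] [ 12.  30. -48.]
-48 680 [-15.   2. -48.] [ 12.  30. -42.]
-42 410 [-11.   2. -42.] [ 12.  30. -36.]
-36 178 [ -4.   2. -36.] [ 12.  29. -30.]
-30 442 [ -6.   2. -30.] [ 17.  23. -24.]
-24 431 [-18.   2. -24.] [ 19.  21. -18.]
-18 129 [  5.   2. -18.] [ 19.  22. -12.]
-12 113 [  5.   2. -12.] [19. 22. -6.]
-6 99 [ 4.  2. -6.] [19. 22. -0.]
0 102 [4. 2. 0.] [19. 23.  6.]
6 87 [3. 2. 6.] [18. 23. 12.]
```

The depth shows the finger tips about 23 mm behind the TCP at this opening, so they rest on the doll's shoulders. I open, look again, and grip 9 mm lower.

```bash

python3 -m jog '[{"fingers":0.05,"x":0,"y":0,"z":-0.008,"rx":0,"ry":0,"rz":0},{"fingers":0.085,"x":0,"y":0,"z":0,"rx":0,"ry":0,"rz":0},{"fingers":0.085,"x":0,"y":0,"z":0,"rx":0,"ry":0,"rz":0},{"fingers":0.085,"x":0,"y":0,"z":0,"rx":0,"ry":0,"rz":0},{"fingers":0.085,"x":0,"y":0,"z":0,"rx":0,"ry":0,"rz":0}]'
python3 look3.py; python3 go.py .5715 .263 .029 18.4
```

```text
clock: 17.4
tcp_pos: [0.5713, 0.2652, 0.0475]
orientation: [3.101, 0.501, -0.001]
contact_force: [0.2, -0.1, -1.3]
grip_width: 0.0848
gripper_force: 0.0
[0.57134451 0.26522484 0.04764562] (2303, array([574.6, 264.4,  38.2,  45.7,  17. ]), array([0.5837, 0.2691, 0.069 ])) (4785, array([572.6, 263. ,  27.1,  96.8,  16.9]), array([0.5764, 0.2648, 0.0951]))
[0.5713785  0.26522853 0.04769868] (2299, array([574.6, 264.4,  38.1,  45.6,  17.2]), array([0.5836, 0.2693, 0.069 ])) (4785, array([572.5, 263.3,  27.1,  96.3,  16.7]), array([0.5763, 0.2647, 0.095 ]))
shift mm [-0.6  2.2 18.7] turn [ 0.    0.03 -0.04] dist 18.8 t 17.5
```

```bash

python3 -m jog '[{"fingers":0.085,"x":-0.001,"y":0.0015,"z":0.01,"rx":0,"ry":0,"rz":0},{"fingers":0.085,"x":0,"y":0,"z":0.0085,"rx":0,"ry":0,"rz":0},{"fingers":0.07,"x":0,"y":0,"z":0,"rx":0,"ry":0,"rz":0},{"fingers":0.055,"x":0,"y":0,"z":0,"rx":0,"ry":0,"rz":0},{"fingers":0.03,"x":0,"y":0,"z":0,"rx":0,"ry":0,"rz":0},{"fingers":0.03,"x":0,"y":0,"z":0,"rx":0,"ry":0,"rz":0},{"fingers":0.03,"x":0,"y":0,"z":0,"rx":0,"ry":0,"rz":0},{"fingers":0.03,"x":0,"y":0,"z":0,"rx":0,"ry":0,"rz":0}]' 30
python3 go.py .48 .038 .14 18.4
```

```text
clock: 18.5
tcp_pos: [0.5714, 0.2639, 0.0299]
orientation: [-3.101, -0.501, -0.001]
contact_force: [-0.5, 0.1, 3.7]
grip_width: 0.0442
gripper_force: 31.0
shift mm [-157.8  185.6 -110.3] turn [-0.02 -0.05 -0.03] dist 267.4 t 18.5
```

```bash

python3 -m jog '[{"fingers":0.03,"x":0,"y":0,"z":-0.05,"rx":0,"ry":0,"rz":0},{"fingers":0.03,"x":0,"y":0,"z":-0.06,"rx":0,"ry":0,"rz":0},{"fingers":0.03,"x":-0.032,"y":0.037,"z":0,"rx":0,"ry":0,"rz":0},{"fingers":0.03,"x":-0.032,"y":0.037,"z":0,"rx":0,"ry":0,"rz":0},{"fingers":0.03,"x":-0.032,"y":0.037,"z":0,"rx":0,"ry":0,"rz":0},{"fingers":0.03,"x":-0.032,"y":0.037,"z":0,"rx":0,"ry":0,"rz":0},{"fingers":0.03,"x":-0.020,"y":0.024,"z":0,"rx":0,"ry":0,"rz":0},{"fingers":0.03,"x":-0.010,"y":0.0135,"z":0,"rx":0,"ry":0,"rz":0}]'
python3 -m jog '[{"fingers":0.03,"x":0,"y":0,"z":0,"rx":0,"ry":0,"rz":0},{"fingers":0.03,"x":0,"y":0,"z":0,"rx":0,"ry":0,"rz":0},{"fingers":0.03,"x":0,"y":0,"z":0,"rx":0,"ry":0,"rz":0}]'
python3 - <<'E'
from fit import *
for i in range(2):
    im,P=cloud("wrist"); o=r.get_obs(); p=o["tcp_pos"]; z=p[2]-.03
    print("tcp",p); print("rim",rect(P,(.533,.055),.12,.036,.043)[:2],"tower",rect(P,(.587,.073),.035,.085,.0935)[:2],"ridge",rect(P,(.534,.056),.035,.0945,.104)[:2])
    print("head",rect(P,p[:2],.03,z+.08,z+.105)[:2],"sh",rect(P,p[:2]+[.01,0],.045,z+.06,z+.0715)[:2])
save(im,"w7")
E
python3 go.py .48 .038 .036 18.4
```

```text
clock: 19.5
tcp_pos: [0.4785, 0.0357, 0.1392]
orientation: [3.101, 0.498, -0.002]
contact_force: [0.2, -0.1, -0.4]
grip_width: 0.0444
gripper_force: 31.5
clock: 19.88
tcp_pos: [0.48, 0.0392, 0.1395]
orientation: [-3.1, -0.504, -0.001]
contact_force: [-0.3, -0.4, -0.3]
grip_width: 0.0447
gripper_force: 31.5
tcp [0.47986169 0.03902095 0.13947493]
rim (2408, array([533.7,  55.6, 171.8,  68.7,  18.2])) tower (1923, array([584.9,  71.4,  44.8,  44.6,  18.5])) ridge (925, array([532.4,  55.4,  12.1,  46.1,  17.7]))
head (5155, array([481.2,  39.9,  26.7,  57.5,  18.9])) sh (3193, array([484.1,  38.8,  37.6,  71.4,  21.2]))
tcp [0.47978544 0.03876723 0.13944619]
rim (2409, array([533.9,  55.7, 172.1,  68.7,  18.2])) tower (1926, array([584.8,  71.4,  44.7,  44.6,  18.8])) ridge (930, array([532.6,  55.4,  13.6,  46.1,  18.5]))
head (5148, array([481.1,  39.7,  26.4,  57.6,  18.4])) sh (3186, array([483.9,  38.4,  37.7,  71.3,  20.5]))
shift mm [-1.000e-01  8.000e-01  1.034e+02] turn [-0.02 -0.01  0.05] dist 103.4 t 19.98
```

View pics/w7.png

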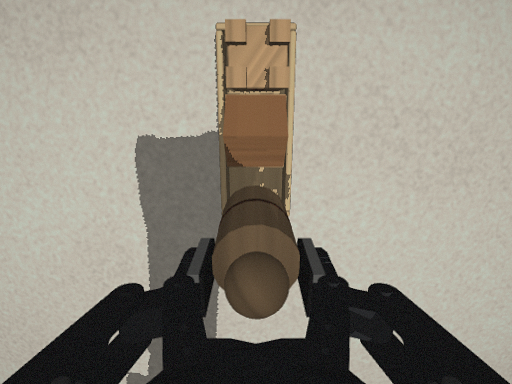

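The doll hangs upright over the free slot, in line with the box, with house and tower at (258,130) and (258,55). Lower it.

```bash

python3 -m jog '[{"fingers":0.03,"x":0.0005,"y":0.0007,"z":0.02,"rx":0,"ry":0,"rz":0},{"fingers":0.03,"x":0,"y":0,"z":0.025,"rx":0,"ry":0,"rz":0},{"fingers":0.03,"x":0,"y":0,"z":0.018,"rx":0,"ry":0,"rz":0},{"fingers":0.03,"x":0,"y":0,"z":0.012,"rx":0,"ry":0,"rz":0},{"fingers":0.03,"x":0,"y":0,"z":0.012,"rx":0,"ry":0,"rz":0},{"fingers":0.03,"x":0,"y":0,"z":0.008,"rx":0,"ry":0,"rz":0},{"fingers":0.03,"x":0,"y":0,"z":0.004,"rx":0,"ry":0,"rz":0},{"fingers":0.03,"x":0,"y":0,"z":0,"rx":0,"ry":0,"rz":0}]'
python3 go.py .4804 .0381 .036 18.4
```

```text
clock: 20.98
tcp_pos: [0.4803, 0.0372, 0.0405]
orientation: [3.101, 0.501, -0.0]
contact_force: [0.4, 0.1, -1.0]
grip_width: 0.0441
gripper_force: 31.5
shift mm [ 0.4 -0.8  4.5] turn [ 0.    0.   -0.04] dist 4.6 t 20.98
```

```bash

python3 -m jog '[{"fingers":0.03,"x":0,"y":0,"z":0.002,"rx":0,"ry":0,"rz":0},{"fingers":0.03,"x":0,"y":0,"z":0.002,"rx":0,"ry":0,"rz":0},{"fingers":0.03,"x":0,"y":0,"z":0,"rx":0,"ry":0,"rz":0},{"fingers":0.03,"x":0,"y":0,"z":0,"rx":0,"ry":0,"rz":0}]'
python3 -m jog '[{"fingers":0.06,"x":0,"y":0,"z":0,"rx":0,"ry":0,"rz":0},{"fingers":0.075,"x":0,"y":0,"z":0,"rx":0,"ry":0,"rz":0},{"fingers":0.085,"x":0,"y":0,"z":-0.02,"rx":0,"ry":0,"rz":0},{"fingers":0.085,"x":0,"y":0,"z":-0.05,"rx":0,"ry":0,"rz":0},{"fingers":0.085,"x":0,"y":0,"z":-0.06,"rx":0,"ry":0,"rz":0},{"fingers":0.085,"x":0,"y":0,"z":-0.05,"rx":0,"ry":0,"rz":0},{"fingers":0.085,"x":0,"y":0,"z":0,"rx":0,"ry":0,"rz":0},{"fingers":0.085,"x":0,"y":0,"z":0,"rx":0,"ry":0,"rz":0}]'
python3 - <<'E'
from fit import *
for i in range(2): im,P=cloud("wrist")
save(im,"w8"); 
print("rim",rect(P,(.533,.055),.12,.036,.043),"tower",rect(P,(.587,.073),.035,.085,.1),"ridge",rect(P,(.534,.056),.035,.0945,.104),"head",rect(P,(.48,.038),.03,.08,.112),"sh",rect(P,(.48,.038),.03,.07,.079))
E
```

```text
clock: 21.48
tcp_pos: [0.4803, 0.0372, 0.0366]
orientation: [3.101, 0.501, 0.0]
contact_force: [-0.0, -0.3, -1.0]
grip_width: 0.0444
gripper_force: 31.5
clock: 22.48
tcp_pos: [0.4798, 0.037, 0.2161]
orientation: [3.101, 0.501, -0.001]
contact_force: [-0.8, -0.8, -0.9]
grip_width: 0.0848
gripper_force: 0.0
rim (1817, array([532.6,  55.6, 172.9,  68.8,  18.3]), array([0.5393, 0.0568, 0.0386])) tower (967, array([584.8,  71.6,  42.4,  44.7,  18.4]), array([0.5881, 0.0696, 0.0909])) ridge (485, array([532.1,  55.6,  12.4,  46. ,  18.4]), array([0.5324, 0.0554, 0.0969])) head (638, array([480.5,  37.2,  28.2,  28. ,  18.1]), array([0.4826, 0.0378, 0.0994])) sh (755, array([483.6,  38.1,  53. ,  45. ,  16.6]), array([0.4898, 0.0418, 0.0745]))
```

View pics/w8.png

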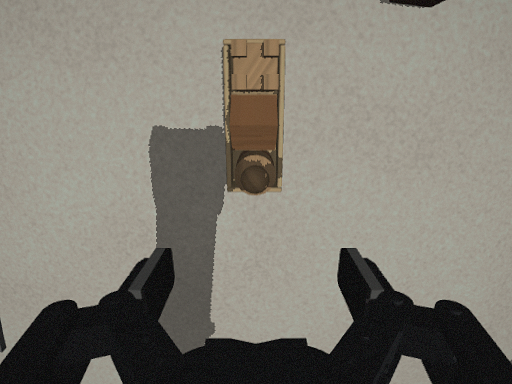

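The tower (255,65), house (255,120) and doll (255,172) stand in a row inside the box. Their heights (about 91, 97 and 74.5 mm at the tops seen) put all three flat on the floor, and the gripper is clear. Handing in.

```bash
python3 -c "
from bench import r
print(r.hand_in())"
```

```text
the job is handed in; nothing more can be done
None
```

The tower, house and doll stand upright in a row on the floor of the box, and the job was handed in at about 22.6 s; the hand-in gave no verdict, and the glue, tin and mallet were never approached.

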